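# Exchange the two flow cells in a sprung cell carriage

### The arm

A 6-joint arm with a two-finger parallel gripper is mounted at the origin on the work surface. World frame = base frame: x ahead of the robot, y to its left, z up, the work surface at z = 0. Lengths are in m, angles in rad, forces in N, time in s.
With the tool pointing down it reaches from about 0.25 to 0.775 m from the base axis. Payload 4 kg.
Tool frame: the origin (TCP) lies midway between the tips of the shut fingers; the grasp point (between the pads) lies 19 mm behind it; z points along the fingers, y is the direction in which the jaws open and shut (so a half turn about z gives the same grasp; the last joint's range is limited). The gripper opens to 85 mm and grips with 20 to 120 N. Pads are 22 mm wide; open, the fingers measure 114 mm over their backs; the gripper's body (76 mm by 85 mm) begins 54 mm behind the grasp point. The pads swing forward as they close: fully open they stand 13 mm farther back than shut.
Start: joints at [-1.331, 0.087, 1.371, -0, 1.684, -0.103], TCP at [0.185, -0.518, 0.231] pointing down, gripper open.
Joint ranges: [-3.1, 3.1], [-0.76, 2.03], [0.27, 2.55], [-1.08, 4.22], [0.17, 2.65], [-2.57, 2.57]. Speed limits (rad/s): [2.79, 2.79, 3.14, 3.14, 3.14, 3.14].

### API

Orientations are given as a unit quaternion [x, y, z, w].
In Python, from plant import * gives the robot as it stands.
- The arm moves only by the tool send_rows, never from a script. Its argument "steps" is one flat list of numbers, 5 for each row, row after row: the shift along the tool's x, y, z in m, then the turn about the tool's z in rad, then the gripper's target within -1 to 1 (fully open at 1, half-way at 0, shut at -1). In form: [dx, dy, dz, roll, hand, dx, dy, dz, roll, hand, ...]. A call has 1 to 20 rows; each row is the pose to reach, as a shift and turn from the pose commanded when the call began, along the tool's axes at that moment; what a row does not reach only later rows make up. A row lasts 1/8 s, in which the tool goes at most 62.5 mm and 10.7 degrees, less where a joint would pass 70% of its speed; a pose out of reach is approached as far as the arm can. A call with a gripper value outside its range is refused whole. The fingers move at their own pace and stop on an object; "force" is the grip in N (left out, the last holds). Time passes only in rows, so rows that repeat a pose let the fingers close. It gives the time, the measured TCP pose, the force and the opening at its end, in the units of the state.
- observe(): the state, without advancing time (a new reading comes with each control period).
- snapshot(name): name is "scene" or "top"; returns (picture, depth): 480x640x3 uint8, red, green, blue; 480x640 float32, m along the optical axis (not along the pixel's ray), 0 where there is no reading.
- camera_params(name): a dict with "fx", "fy", "cx", "cy" (pixels), "k1" (the pictures are not rectified: a ray, as slopes to the right and down, at radius r is drawn at 1 + k1 r^2 times it, then the intrinsics apply), "R" (3x3) and "t" (3): a world point X has camera coordinates R X + t. Camera axes: x right, y down, z forward; pixel columns grow to the right and rows downward; lengths in m; the calibration is good to about 2 mm. A picture is of the moment at which its call begins. camera_params takes no time and is no camera call.
- job_done(): hands the job in, once; it reports no verdict.
The state is a dict: "time_s": time; "joint_positions": joint angles; "qd": joint speeds; "joint_torque": joint torques, N m; "ee_pos": TCP position; "tcp_rot": TCP orientation; "force": force on the tool from outside, world axes, zero at the start; "torque": the same for the moment, N m; "opening": opening from 0.0 (shut) to 1.0 (fully open).
Only numpy, scipy, OpenCV 4.12 (cv2) and the standard library are available. Lean on these libraries where they do the work, as an engineer would, in place of code of your own. Each camera call takes 0.05 s, during which the arm holds its last target. There are 200 camera calls.

### The job

Swap the two glass flow cells in the cell carriage, so that each ends in the bay where the other was: lying level with its ports up, fully down, and home against the fixed stop under its nose, with the spring plunger behind it. A cell has to be pushed back against its plunger before it can come out from under the nose or go in; the white tile is free for parking one. Never drop a cell, and leave the other things on the bench where they are.

Things in the scene. Friction and masses are not known exactly. Their poses are not given: they have to be found in the camera images.
- cell_two: Glass flow cell, 100 mm long along its x axis, alike both ways round: two square white end blocks 34 x 34 mm, 16 mm long, on a glass tube 22 mm across, 68 mm long, axis 17 mm above the underside. About 0.2 kg. Origin: centre of its underside; z up through the ports. TWO port stubs, 10 mm across, 27 mm either side of the middle, top at 45 mm.
- cell_one: Glass flow cell, 100 mm long along its x axis, alike both ways round: two square white end blocks 34 x 34 mm, 16 mm long, on a glass tube 22 mm across, 68 mm long, axis 17 mm above the underside. About 0.2 kg. Origin: centre of its underside; z up through the ports. ONE port stub, 14 mm across, on the middle, top at 45 mm.
- carriage: Fixed black cell carriage with two parallel bays along its x axis, 45 mm either side of its middle line; 185 mm along x (-70 to +115 mm), 160 mm along y. At each bay's -x end a fixed stop with an overhanging nose, at its +x end a spring plunger that presses the cell against the stop. Origin on the bench, midway between the bays.
- bay0 (a point): Left (carriage +y) bay: the point where a home cell has its origin, on the bay floor, 25 mm above the bench. x runs along the bay from the stop to the plunger. Under the tube the bay is open to 10 mm above the bench. Low side guides, 10 mm high, leave the end blocks 3 mm either side.
- bay1 (a point): Right (carriage -y) bay: the point where a home cell has its origin, on the bay floor, 25 mm above the bench. x runs along the bay from the stop to the plunger. Under the tube the bay is open to 10 mm above the bench. Low side guides, 10 mm high, leave the end blocks 3 mm either side.
- nose0 (a point): Tip of the nose on the fixed dark steel stop of bay0, at its top edge, 42 mm above the bay floor. The stop's face is 50 mm on the -x side of the bay's centre; the nose reaches 6 mm over the home cell, 3 mm above its end block, so that the cell cannot be lifted straight up.
- nose1 (a point): Tip of the nose on the fixed dark steel stop of bay1, at its top edge, 42 mm above the bay floor. The stop's face is 50 mm on the -x side of the bay's centre; the nose reaches 6 mm over the home cell, 3 mm above its end block, so that the cell cannot be lifted straight up.
- tile: Fixed white ceramic tile lying on the bench, 160 x 110 x 8 mm, empty, for parking a cell; origin under its centre, z 0.
- plunger0 (a joint): Spring plunger of bay0: a slippery brass plate 30 mm wide, its top 62 mm above the bay floor (20 mm above the top of the nose), sliding along the bay. 0 m: its face is 50 mm from the bay's centre, where a home cell holds it. -0.008 m: fully out, bay empty. +0.015 m: pushed right back. It takes about 2.5 N to start it from fully out and 7 N to push it right back.
- plunger1 (a joint): Spring plunger of bay1: a slippery brass plate 30 mm wide, its top 62 mm above the bay floor (20 mm above the top of the nose), sliding along the bay. 0 m: its face is 50 mm from the bay's centre, where a home cell holds it. -0.008 m: fully out, bay empty. +0.015 m: pushed right back. It takes about 2.5 N to start it from fully out and 7 N to push it right back.
- weight: Bystander: steel 100 g calibration weight with a knob, 26 mm across, 37 mm tall; origin under its centre.
- beaker: Bystander: small glass beaker, 50 mm across, 60 mm tall; origin under its centre.
- reagent: Bystander: amber reagent bottle, 44 mm across, 75 mm tall; origin under its centre.
- jar: Bystander: white plastic jar, 48 mm across, 50 mm tall; origin under its centre.
- screwdriver: Bystander: screwdriver, 150 mm long, lying on the bench along its x axis.
- cuvette_box: Bystander: closed grey box, 60 x 90 x 35 mm; origin under its centre.
- dish: Bystander: shallow white dish, 70 mm across, 18 mm tall; origin under its centre.

How it is judged:
By the outcome, as a careful person would: the job done as asked, in the order asked, and still so for the second after the job is handed in, with the robot touching nothing.
It also fails if it takes over 72 s, if anything falls off the work surface, if the arm or the gripper's body presses on something with over 40 N, if the wrist force passes 120 N, or if a joint passes its speed limit or range.

## Working session

There is one attempt and no reset: what is moved stays moved. The work goes in short steps, Python scripts to look and compute and a tool call to move; the robot and the scene stay as the last step left them, time stands still between calls to the robot, and variables do not carry over. Pictures are saved under pics/ and viewed, about 8 in all and at most 12, crops included, and the job is handed in when it is done.

Besides the shell and the picture viewer there is one more tool, called after "Emit:" as name(argument=value, ...), one argument or row to a line, values as JSON. send_rows: Moves the arm, as the interface text tells. Its arguments: {"type":"object","properties":{"steps":{"type":"array","items":{"type":"number"}},"force":{"type":"number"}},"required":["steps"]}

```bash
mkdir -p pics; ls; cat > h.py <<'E'
from plant import *
import numpy as np, cv2
def ray(cam,u,v):
    p=camera_params(cam); x=(u-p["cx"])/p["fx"]; y=(v-p["cy"])/p["fy"]
    k=p["k1"]; a,b=x,y
    for _ in range(20):
        s=1+k*(a*a+b*b); a,b=x/s,y/s
    R=np.array(p["R"]);t=np.array(p["t"])
    return -R.T@t, R.T@np.array([a,b,1.0])
def onplane(cam,u,v,z):
    o,d=ray(cam,u,v); return o+d*(z-o[2])/d[2]
def pix(cam,X):
    p=camera_params(cam); c=np.array(p["R"])@X+np.array(p["t"]); a,b=c[:2]/c[2]
    s=1+p["k1"]*(a*a+b*b); return p["fx"]*a*s+p["cx"],p["fy"]*b*s+p["cy"]
def bydepth(cam,u,v,D):
    o,d=ray(cam,u,v); return o+d*D[int(round(v)),int(round(u))]
def save(n,im): cv2.imwrite("pics/"+n,im[:,:,::-1])
E
python3 - <<'E'
from h import *
for n in("top","scene"):
    im,D=snapshot(n); save(n+"0.png",im); np.save(n+"_d.npy",D); p=camera_params(n); print(n,p["fx"],p["k1"],ray(n,320,240))
print(observe())
E
```

```text
pics
top 477.60717250082314 -0.003855020057612669 (array([0.39975585, 0.08152514, 0.99190476]), array([ 0.15090524, -0.01168116, -0.98850582]))
scene 519.9284195097456 -0.08668531950994902 (array([ 1.07601083, -0.43952802,  0.65011284]), array([-0.58021719,  0.52632547, -0.62194341]))
{'time_s': 0.1, 'joint_positions': array([-1.33109235e+00,  8.79500796e-02,  1.37211802e+00,  1.05384770e-05,
        1.68361092e+00, -1.03106715e-01]), 'qd': array([-0.00067117, -0.00321181, -0.00357792, -0.00073208, -0.00114707,
       -0.00061158]), 'joint_torque': array([ 1.52583303e-03, -3.53014076e+01, -3.14217997e+01, -2.76954615e-04,
        7.98573339e-03,  2.00116949e-05]), 'ee_pos': array([ 0.18476269, -0.51756026,  0.23021092]), 'tcp_rot': array([ 9.85345397e-01,  1.70567756e-01, -6.59685035e-05, -1.04110913e-03]), 'force': array([0.07231965, 0.33432207, 0.69092414]), 'torque': array([-0.01189452, -0.02444894, -0.00993667]), 'opening': 1.0005257502712508}
```

View pics/top0.png

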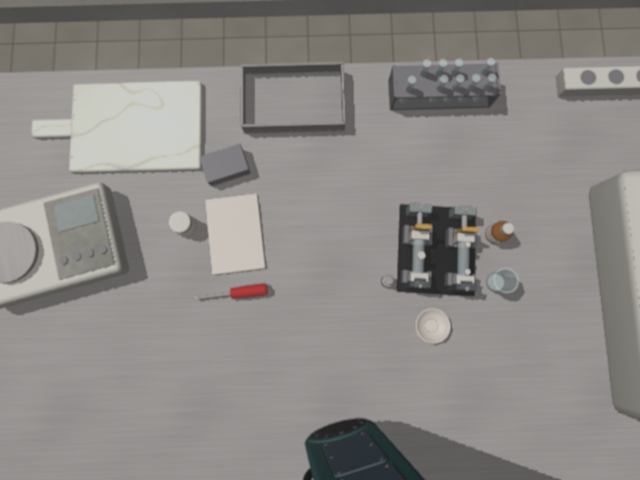

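View pics/scene0.png

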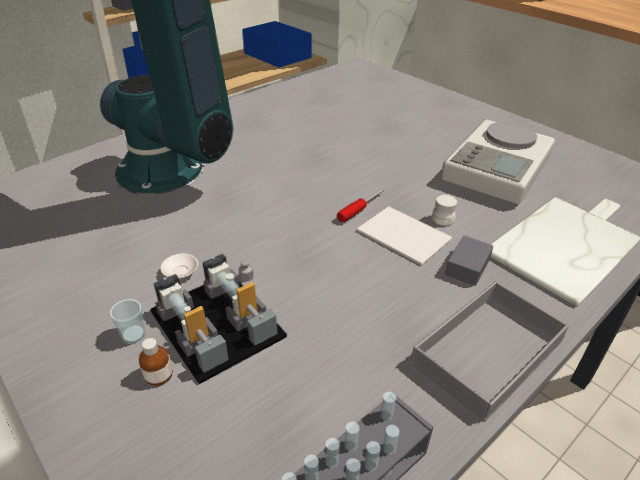

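Top view: carriage at about (398–478, 200–296), plungers (orange) towards the top, which is world +x. The tile is at (235, 234), the weight close by at (388, 281), and the beaker and bottle to the right of the carriage. I'll enlarge both views.

```bash
python3 - <<'E'
from h import *
a=cv2.imread("pics/top0.png")[190:310,380:530]; b=cv2.imread("pics/scene0.png")[235:385,140:300]
a=cv2.resize(a,None,fx=5,fy=5,interpolation=cv2.INTER_CUBIC); cv2.imwrite("pics/topc.png",a)
b=cv2.resize(b,None,fx=4,fy=4,interpolation=cv2.INTER_CUBIC); cv2.imwrite("pics/scec.png",b)
im=cv2.imread("pics/top0.png").astype(int); D=np.load("top_d.npy")
# black plate
m=(im.max(2)<45).astype(np.uint8); m[:,:380]=0;m[:,490:]=0;m[:190]=0;m[310:]=0
m=cv2.morphologyEx(m,cv2.MORPH_CLOSE,np.ones((25,25)))
c=max(cv2.findContours(m,0,2)[0],key=cv2.contourArea); r=cv2.minAreaRect(c); print(r)
P=np.array([onplane("top",u,v,.010) for u,v in cv2.boxPoints(r)]); print(P.round(4), np.linalg.norm(np.diff(P,axis=0),axis=1), P.mean(0))
# tile
h=(im.min(2)>195).astype(np.uint8); h[:,:190]=0;h[:,275:]=0;h[:190]=0
c=max(cv2.findContours(h,0,2)[0],key=cv2.contourArea); r=cv2.minAreaRect(c); print(r)
P=np.array([onplane("top",u,v,.008) for u,v in cv2.boxPoints(r)]); print(P.round(4), np.linalg.norm(np.diff(P,axis=0),axis=1), P.mean(0))
# orange plates (tops at z .087)
hsv=cv2.cvtColor(im.astype(np.uint8),cv2.COLOR_BGR2HSV)
o=cv2.inRange(hsv,(10,140,120),(28,255,255)); o[:,:400]=0;o[:,485:]=0
for c in cv2.findContours(o,0,2)[0]:
    if cv2.contourArea(c)>15: r=cv2.minAreaRect(c); print("plate",r, onplane("top",*r[0],.087).round(4))
for u,v in [(402,292),(440,250),(235,234)]: print(bydepth("top",u,v,D).round(4))
E
```

```text
((441.3883972167969, 253.29974365234375), (65.09867858886719, 80.37361907958984), 1.3322198390960693)
[[ 0.4358 -0.1068  0.01  ]
 [ 0.6032 -0.1201  0.01  ]
 [ 0.5963 -0.2565  0.01  ]
 [ 0.4291 -0.2398  0.01  ]] [0.16800594 0.13657958 0.16811417] [ 0.51609983 -0.1807924   0.01      ]Traceback (most recent call last):
  File "<stdin>", line 13, in <module>
ValueError: max() iterable argument is empty
```

View pics/topc.png

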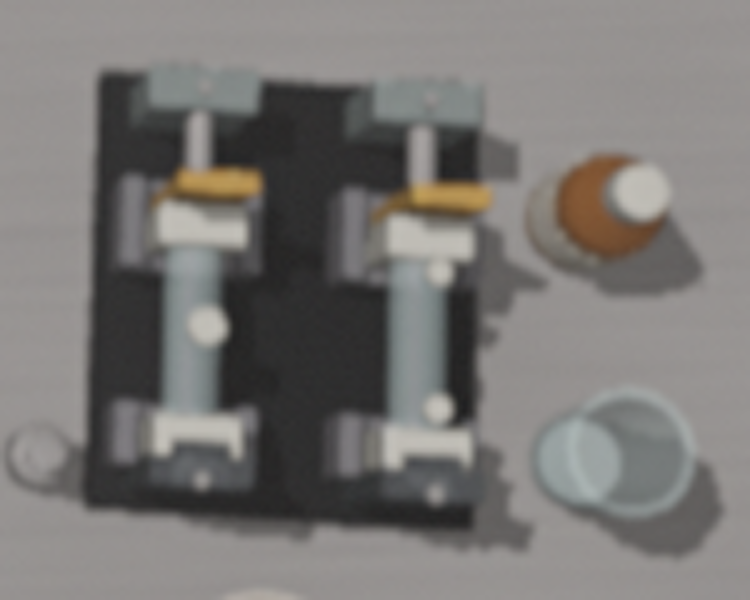

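View pics/scec.png

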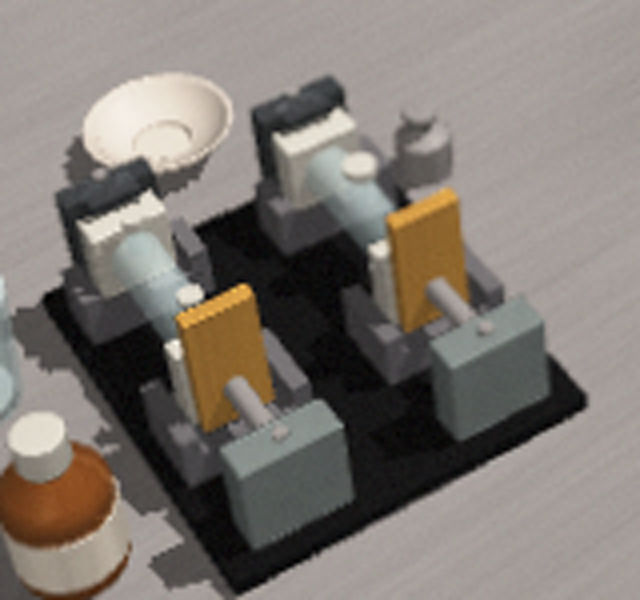

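```bash
python3 - <<'E'
from h import *
im=cv2.imread("pics/top0.png"); g=im.max(2).astype(float); D=np.load("top_d.npy")
def edge(pts,dirn):  # subpixel crossing level 75, walk from pts along dirn
    out=[]
    for p in pts:
        v=[cv2.getRectSubPix(g.astype(np.float32),(1,1),tuple(map(float,np.array(p)+dirn*s)))[0,0] for s in np.arange(0,12,.1)]
        i=np.argmax(np.array(v)>85); 
        if i>0: out.append(np.array(p)+np.array(dirn)*i*.1)
    return np.array(out)
def fit(E,z):
    W=np.array([onplane("top",*e,z)[:2] for e in E],np.float32); l=cv2.fitLine(W,cv2.DIST_HUBER,0,.001,.001).ravel()
    return l
L=fit(edge([(402,v) for v in np.arange(210,275,2)],np.array([-1.,0])),.010)
R=fit(edge([(471,v) for v in list(np.arange(258,266,1))+list(range(280,290))],np.array([1.,0])),.010)
B=fit(edge([(u,290.) for u in list(np.arange(402,470,2))],np.array([0,1.])),.010)
for n,l in zip("LRB",(L,R,B)): print(n,np.degrees(np.arctan2(l[1],l[0])),l)
for n,(u,v) in dict(one=(421.2,255),twoA=(467.6,244),twoB=(467.2,271.4)).items(): print(n,onplane("top",u,v,.070).round(4))
hsv=cv2.cvtColor(im,cv2.COLOR_BGR2HSV)
o=cv2.inRange(hsv,(10,140,120),(28,255,255)); o[:,:400]=0;o[:,485:]=0
for c in cv2.findContours(o,0,2)[0]:
    if cv2.contourArea(c)>10: r=cv2.minAreaRect(c); print("plate",r, onplane("top",*r[0],.087).round(4))
print([bydepth("top",u,v,D).round(4) for u,v in [(402,292),(440,250),(235,234),(421,255)]])
print(im[234,235],im[300,235])
h=(im.min(2)>185).astype(np.uint8); h[:,:200]=0;h[:,275:]=0;h[:180]=0;h[300:]=0
c=max(cv2.findContours(h,0,2)[0],key=cv2.contourArea); r=cv2.minAreaRect(c)
P=np.array([onplane("top",u,v,.008) for u,v in cv2.boxPoints(r)]); print("tile",P.round(4), np.linalg.norm(np.diff(P,axis=0),axis=1), P.mean(0))
# scene: ports
sc=cv2.imread("pics/scene0.png")
for n,(u,v) in dict(one=(140+359/4,235+162/4),twoB=(140+190/4,235+297/4)).items():print(n,onplane("scene",u,v,.070).round(4))
E
```

```text
L -5.041632 [ 0.9961311  -0.08787957  0.5479506  -0.09321055]
R -3.5825267 [ 0.9980458  -0.06248615  0.48983878 -0.24830775]
B 84.55875 [ 0.09482499  0.99549395  0.43313435 -0.14861523]
one [ 0.5057 -0.1252  0.07  ]
twoA [ 0.5249 -0.217   0.07  ]
twoB [ 0.4714 -0.2123  0.07  ]
[array([ 0.438 , -0.0967, -0.0007]), array([ 0.5218, -0.1779,  0.0112]), array([0.5678, 0.2474, 0.0057]), array([ 0.5056, -0.1246,  0.071 ])]
[185 193 200] [127 129 132]
tile [[0.639  0.3117 0.008 ]
 [0.6489 0.2145 0.008 ]
 [0.4985 0.1971 0.008 ]
 [0.4892 0.2922 0.008 ]] [0.09769636 0.15135528 0.09550913] [0.56889687 0.25387935 0.008     ]
one [ 0.5065 -0.1241  0.07  ]
twoB [ 0.5278 -0.2175  0.07  ]
```

Emit:
send_rows(
  steps=[0.4347, -0.2622, 0.09, 0.4335, 0, 0.4347, -0.2622, 0.09, 0.4335, 0, 0.4347, -0.2622, 0.09, 0.4335, 0, 0.4347, -0.2622, 0.09, 0.4335, 0, 0.4347, -0.2622, 0.09, 0.4335, 0, 0.4347, -0.2622, 0.09, 0.4335, 0, 0.4347, -0.2622, 0.09, 0.4335, 0, 0.4347, -0.2622, 0.09, 0.4335, 0, 0.4347, -0.2622, 0.09, 0.4335, 0, 0.4347, -0.2622, 0.09, 0.4335, 0, 0.4347, -0.2622, 0.09, 0.4335, 0, 0.4347, -0.2622, 0.09, 0.4335, 0, 0.4347, -0.2622, 0.09, 0.4335, 0, 0.4347, -0.2622, 0.09, 0.4335, 0],
  force=50,
)

```text
time_s: 1.85
ee_pos: [0.5059, -0.1255, 0.1415]
tcp_rot: [0.999, -0.046, 0.0, 0.0]
force: [-0.1, -0.6, 0.7]
opening: 0.503
```

Emit:
send_rows(
  steps=[0, -0.0005, 0.04, 0, 0, 0, -0.0005, 0.08, 0, 0, 0, -0.0005, 0.1, 0, 0, 0, -0.0005, 0.113, 0, 0, 0, -0.0005, 0.113, 0, 0, 0, -0.0005, 0.113, 0, 0],
)

```text
time_s: 2.6
ee_pos: [0.5071, -0.1249, 0.0296]
tcp_rot: [0.999, -0.045, 0.001, 0.0]
force: [0.3, -0.4, 0.3]
opening: 0.498
```

```bash
python3 - <<'E'
from h import *
print(observe())
im,D=snapshot("scene"); a=cv2.resize(im[190:340,140:300],None,fx=4,fy=4,interpolation=cv2.INTER_CUBIC); save("g1.png",a)
E
```

```text
{'time_s': 2.6, 'joint_positions': array([-3.49941907e-01,  1.55519409e-01,  1.71056515e+00, -9.02188201e-05,
        1.27301987e+00,  1.31161609e+00]), 'qd': array([ 0.00076316, -0.00736343, -0.00652634,  0.0004995 ,  0.0007362 ,
       -0.00053019]), 'joint_torque': array([-1.00106685e-02, -3.39347434e+01, -2.71761471e+01, -1.03452734e-03,
        2.18663772e-02, -1.06682501e-04]), 'ee_pos': array([ 0.50714468, -0.124867  ,  0.02959098]), 'tcp_rot': array([ 9.98970290e-01, -4.53520586e-02,  1.17392167e-03,  4.14233347e-04]), 'force': array([ 0.30373176, -0.35209797,  0.33601762]), 'torque': array([ 0.03602709, -0.04834785,  0.00763653]), 'opening': 0.49762787320100144}
```

View pics/g1.png

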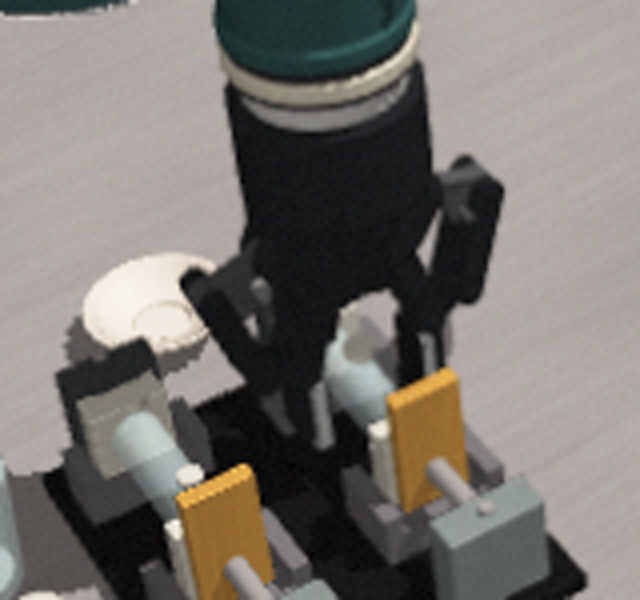

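Picture (3rd camera view): the fingers straddle cell_one's tube at its middle (port at about (355, 345) in the crop), with nothing touched. Closing.

Emit:
send_rows(
  steps=[0, 0, 0, 0, -0.4, 0, 0, 0, 0, -0.7, 0, 0, 0, 0, -1, 0, 0, 0, 0, -1, 0, 0, 0, 0, -1, 0, 0, 0, 0, -1],
  force=60,
)

```text
time_s: 3.4
ee_pos: [0.5069, -0.1248, 0.0296]
tcp_rot: [0.999, -0.045, 0.001, 0.0]
force: [-2.3, -0.3, 5.0]
opening: 0.231
```

Emit:
send_rows(
  steps=[0.004, 0, 0, 0, -1, 0.008, 0, 0, 0, -1, 0.0115, 0, 0, 0, -1, 0.0115, 0, 0, 0, -1, 0.0115, 0, 0, 0, -1],
)

```text
time_s: 4.03
ee_pos: [0.5121, -0.1252, 0.0295]
tcp_rot: [0.999, -0.045, -0.007, -0.0]
force: [-18.1, 0.9, 17.9]
opening: 0.238
```

Emit:
send_rows(
  steps=[0, 0, -0.001, 0, -1, 0, 0, -0.002, 0, -1, 0, 0, -0.002, 0, -1],
)

```text
time_s: 4.4
ee_pos: [0.513, -0.1253, 0.0296]
tcp_rot: [0.999, -0.045, -0.005, -0.0]
force: [-11.9, -0.5, 7.1]
opening: 0.234
```

```bash
python3 - <<'E'
from h import *
print(observe())
im,D=snapshot("scene"); a=cv2.resize(im[210:340,150:300],None,fx=5,fy=4.6,interpolation=cv2.INTER_CUBIC); save("g2.png",a)
im,D=snapshot("top"); save("t2.png",im)
E
```

```text
{'time_s': 4.4, 'joint_positions': array([-0.34507772,  0.17657953,  1.68611856, -0.00312643,  1.28945172,
        1.31726683]), 'qd': array([ 0.00046448, -0.0006461 , -0.00097625,  0.00040712,  0.00017399,
        0.00103718]), 'joint_torque': array([ 1.49875335e+00, -3.24340546e+01, -3.02695763e+01,  1.20500989e+00,
       -3.35225478e+00, -7.43973098e-03]), 'ee_pos': array([ 0.51298278, -0.12528796,  0.02956805]), 'tcp_rot': array([ 9.98957633e-01, -4.53159546e-02, -5.48599343e-03, -1.23625242e-04]), 'force': array([-11.87292326,  -0.52828633,   7.08943341]), 'torque': array([-0.06213527,  1.8208619 , -0.01017247]), 'opening': 0.23416361600523666}
```

View pics/g2.png

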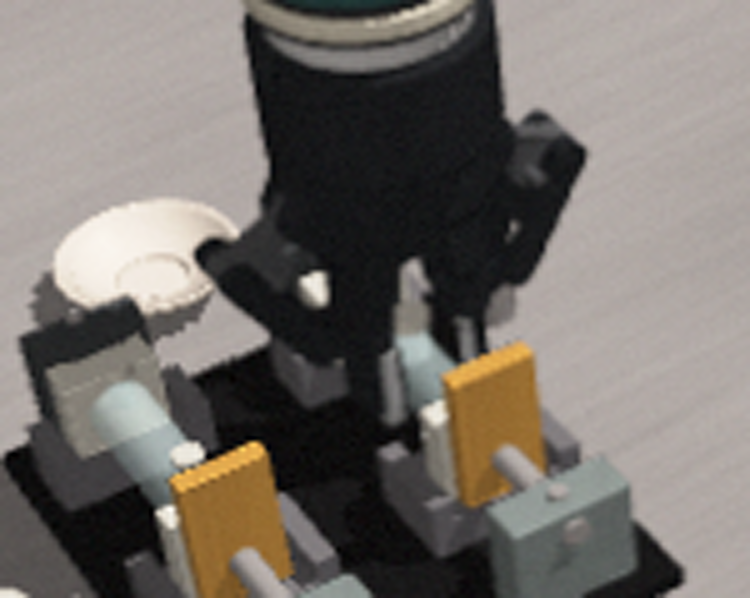

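Emit:
send_rows(
  steps=[0.002, 0, -0.001, 0, -1, 0.005, 0, -0.001, 0, -1, 0.005, 0, -0.001, 0, -1, 0.005, 0, -0.001, 0, -1],
)

```text
time_s: 5.0
ee_pos: [0.5179, -0.1257, 0.0296]
tcp_rot: [0.999, -0.045, -0.006, -0.0]
force: [-10.7, -0.3, 4.3]
opening: 0.24
```

Emit:
send_rows(
  steps=[0, 0, -0.003, 0, -1, -0.001, 0, -0.006, 0, -1, -0.001, 0, -0.012, 0, -1, -0.001, 0, -0.02, 0, -1],
)

```text
time_s: 5.5
ee_pos: [0.5166, -0.1246, 0.0475]
tcp_rot: [0.999, -0.045, -0.006, -0.001]
force: [-5.6, 1.3, -4.2]
opening: 0.233
```

Emit:
send_rows(
  steps=[0, 0, -0.02, 0, -1, 0, 0, -0.045, 0, -1, 0, 0, -0.07, 0, -1, 0, 0, -0.085, 0, -1, 0, 0, -0.085, 0, -1],
)

```text
time_s: 6.12
ee_pos: [0.5222, -0.126, 0.1371]
tcp_rot: [0.999, -0.045, 0.001, 0.0]
force: [-0.4, -0.3, -2.4]
opening: 0.23
```

```bash
python3 - <<'E'
from h import *
print(observe())
im,D=snapshot("scene"); a=cv2.resize(im[150:340,150:300],None,fx=3.1,fy=3.1,interpolation=cv2.INTER_CUBIC); save("g3.png",a)
E
```

```text
{'time_s': 6.125, 'joint_positions': array([-3.42394318e-01,  9.51021100e-02,  1.55033246e+00,  5.54145562e-05,
        1.49409792e+00,  1.31916486e+00]), 'qd': array([-0.0017981 ,  0.01726784,  0.03742175, -0.00098469, -0.00777923,
        0.001326  ]), 'joint_torque': array([ 1.91128592e-02, -3.62996686e+01, -3.19019866e+01,  1.01246416e-03,
        8.03965749e-02,  1.49215161e-04]), 'ee_pos': array([ 0.5222054 , -0.12602434,  0.13708254]), 'tcp_rot': array([ 9.98969814e-01, -4.53679181e-02,  9.93063086e-04,  2.75050087e-04]), 'force': array([-0.42613425, -0.25430164, -2.35181205]), 'torque': array([ 0.07039385,  0.04761527, -0.00866707]), 'opening': 0.23016786733053243}
```

View pics/g3.png

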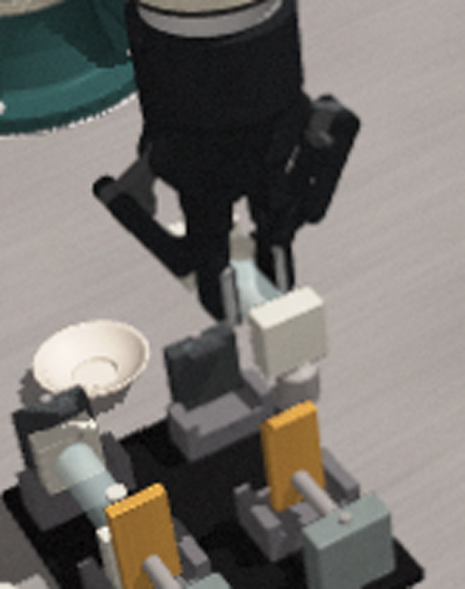

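Emit:
send_rows(
  steps=[0.001, -0.06, 0, 0, -1, 0.001, -0.12, 0, 0, -1, 0.002, -0.18, 0, 0, -1, 0.002, -0.24, 0, 0, -1, 0.003, -0.3, 0, 0, -1, 0.003, -0.35, 0, 0, -1, 0.003, -0.38, 0, 0, -1, 0.003, -0.38, 0.04, 0, -1, 0.003, -0.38, 0.08, 0, -1, 0.003, -0.38, 0.1, 0, -1, 0.003, -0.38, 0.11, 0, -1, 0.003, -0.38, 0.11, 0, -1],
)

```text
time_s: 7.68
ee_pos: [0.5592, 0.2522, 0.0262]
tcp_rot: [0.999, -0.045, -0.0, 0.0]
force: [0.1, -0.2, -3.0]
opening: 0.235
```

Emit:
send_rows(
  steps=[0, 0, 0.005, 0, -1, 0, 0, 0.009, 0, -1, 0, 0, 0.011, 0, -1, 0, 0, 0.011, 0, -1],
)

```text
time_s: 8.18
ee_pos: [0.559, 0.2522, 0.0152]
tcp_rot: [0.999, -0.045, -0.0, 0.0]
force: [0.1, 0.2, -3.4]
opening: 0.233
```

Emit:
send_rows(
  steps=[0, 0, 0.001, 0, -1, 0, 0, 0.002, 0, -1, 0, 0, 0.003, 0, -1, 0, 0, 0.003, 0, -1],
)

```text
time_s: 8.68
ee_pos: [0.559, 0.2523, 0.0126]
tcp_rot: [0.999, -0.045, 0.0, 0.0]
force: [-1.0, -0.7, -0.4]
opening: 0.235
```

Emit:
send_rows(
  steps=[0, 0, 0.001, 0, -1, 0, 0, 0.0015, 0, -1, 0, 0, 0.0015, 0, -0.3, 0, 0, 0.0015, 0, 0, 0, 0, 0.0015, 0, 0, 0, 0, 0.0015, 0, 0],
)

```text
time_s: 9.43
ee_pos: [0.5591, 0.2522, 0.0106]
tcp_rot: [0.999, -0.045, -0.0, 0.0]
force: [0.0, 0.9, 0.4]
opening: 0.498
```

```bash
python3 - <<'E'
from h import *
o=observe();print(o["ee_pos"],o["force"],o["opening"])
im,D=snapshot("scene"); a=cv2.resize(im[140:280,330:480],None,fx=4,fy=4,interpolation=cv2.INTER_CUBIC); save("g4.png",a)
E
```

```text
[0.55906433 0.25224077 0.0106018 ] [0.00754794 0.9166599  0.41727561] 0.4984679663734281
```

View pics/g4.png

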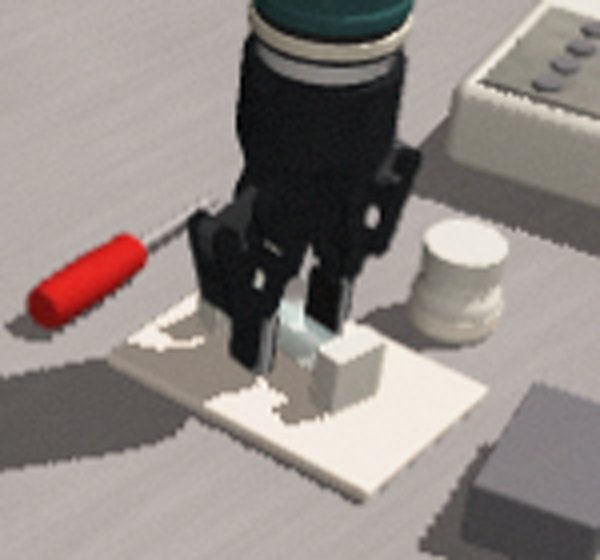

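Picture (g4): cell_one stands upright on the tile with the fingers open either side, and the screwdriver, jar and box are untouched. Now cell_two.

Emit:
send_rows(
  steps=[0, 0, -0.03, 0, 0, 0, 0, -0.08, 0, 0, 0, 0, -0.125, 0, 0, -0.002, 0.06, -0.125, 0, 0, -0.004, 0.12, -0.125, 0, 0, -0.006, 0.18, -0.125, 0, 0, -0.008, 0.24, -0.125, 0, 0, -0.01, 0.3, -0.125, 0, 0, -0.012, 0.36, -0.125, 0, 0, -0.015, 0.42, -0.125, 0, 0, -0.0173, 0.4702, -0.125, 0, 0, -0.0173, 0.4702, -0.125, 0, 0, -0.0173, 0.4702, -0.12, 0, 0],
)

```text
time_s: 11.1
ee_pos: [0.4995, -0.2143, 0.131]
tcp_rot: [0.999, -0.046, 0.0, -0.0]
force: [-0.6, 0.6, 0.7]
opening: 0.503
```

Emit:
send_rows(
  steps=[0, 0, 0.04, 0, 0, 0, 0, 0.08, 0, 0, 0, 0, 0.095, 0, 0, 0, 0, 0.101, 0, 0, 0, 0, 0.101, 0, 0, 0, 0, 0.101, 0, 0],
)

```text
time_s: 11.85
ee_pos: [0.5004, -0.2149, 0.0316]
tcp_rot: [0.999, -0.045, 0.002, 0.001]
force: [-0.2, -0.4, 0.9]
opening: 0.504
```

Emit:
send_rows(
  steps=[-0.0015, 0, 0.0015, 0, 0, -0.0015, 0, 0.0015, 0, -0.4, -0.0015, 0, 0.0015, 0, -0.7, -0.0015, 0, 0.0015, 0, -1, -0.0015, 0, 0.0015, 0, -1, -0.0015, 0, 0.0015, 0, -1, -0.0015, 0, 0.0015, 0, -1],
)

```text
time_s: 12.72
ee_pos: [0.4978, -0.2144, 0.0289]
tcp_rot: [0.999, -0.045, 0.0, 0.0]
force: [-2.5, 0.5, 4.9]
opening: 0.235
```

Emit:
send_rows(
  steps=[0.002, 0, -0.002, 0, -1, 0.006, 0, -0.003, 0, -1, 0.01, 0, -0.003, 0, -1, 0.014, 0, -0.003, 0, -1, 0.0155, 0, -0.003, 0, -1, 0.0155, 0, -0.003, 0, -1, 0.0155, 0, -0.003, 0, -1],
)

```text
time_s: 13.6
ee_pos: [0.5099, -0.2153, 0.029]
tcp_rot: [0.999, -0.045, -0.004, -0.001]
force: [-8.0, -0.0, -1.2]
opening: 0.23
```

Emit:
send_rows(
  steps=[-0.001, 0, -0.003, 0, -1, -0.002, 0, -0.008, 0, -1, -0.002, 0, -0.016, 0, -1, -0.002, 0, -0.03, 0, -1, -0.002, 0, -0.055, 0, -1, -0.002, 0, -0.08, 0, -1, -0.002, 0, -0.105, 0, -1, -0.002, 0, -0.105, 0, -1, -0.002, 0, -0.105, 0, -1],
)

```text
time_s: 14.72
ee_pos: [0.5106, -0.2151, 0.1345]
tcp_rot: [0.999, -0.045, -0.001, -0.001]
force: [0.7, -0.4, -3.4]
opening: 0.234
```

Emit:
send_rows(
  steps=[-0.0239, -0.045, 0, 0, -1, -0.0239, -0.0895, 0, 0, -1, -0.0239, -0.0895, 0, 0, -1, -0.0239, -0.0895, 0.03, 0, -1, -0.0239, -0.0895, 0.05, 0, -1, -0.0239, -0.0895, 0.0555, 0, -1, -0.0239, -0.0895, 0.0555, 0, -1, -0.0239, -0.0895, 0.0555, 0, -1],
)

```text
time_s: 15.72
ee_pos: [0.4962, -0.1247, 0.0817]
tcp_rot: [0.999, -0.045, 0.001, 0.0]
force: [-0.3, 0.4, -2.3]
opening: 0.235
```

```bash
python3 - <<'E'
from h import *
o=observe();print(o["ee_pos"],o["tcp_rot"],o["force"],o["opening"])
im,D=snapshot("scene"); a=cv2.resize(im[190:340,140:300],None,fx=4,fy=4,interpolation=cv2.INTER_CUBIC); save("g5.png",a)
E
```

```text
[ 0.49618067 -0.12471746  0.08171374] [ 9.98964052e-01 -4.54965650e-02  8.74221167e-04  3.48176864e-04] [-0.29356252  0.39843404 -2.34814601] 0.2345626609578709
```

View pics/g5.png

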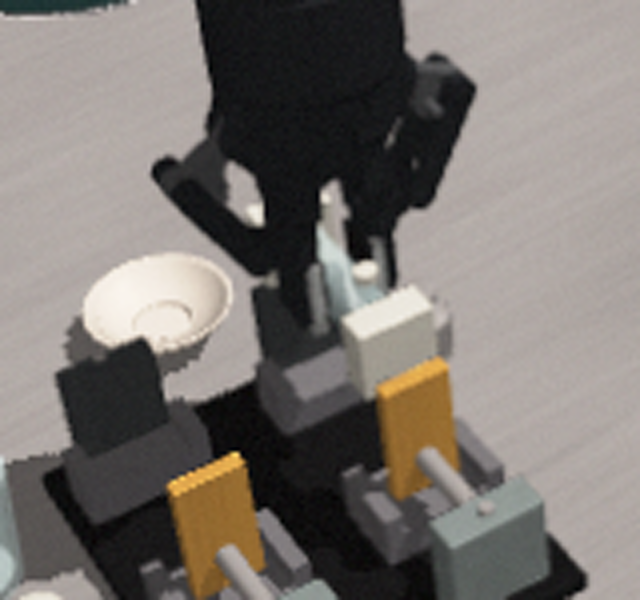

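Emit:
send_rows(
  steps=[0, -0.0008, 0.0025, 0, -1, 0, -0.0008, 0.0025, 0, -1, 0.006, -0.0008, 0.0025, 0, -1, 0.012, -0.0008, 0.0025, 0, -1, 0.018, -0.0008, 0.0025, 0, -1, 0.022, -0.0008, 0.0025, 0, -1, 0.0245, -0.0008, 0.0025, 0, -1, 0.0245, -0.0008, 0.0025, 0, -1],
)

```text
time_s: 16.77
ee_pos: [0.5188, -0.1254, 0.0777]
tcp_rot: [0.999, -0.045, -0.002, -0.0]
force: [-5.1, 0.1, -0.4]
opening: 0.232
```

Emit:
send_rows(
  steps=[-0.002, 0, 0.005, 0, -1, -0.002, 0, 0.015, 0, -1, -0.002, 0, 0.025, 0, -1, -0.002, 0, 0.035, 0, -1, -0.002, 0, 0.042, 0, -1, -0.002, 0, 0.045, 0, -1, -0.002, 0, 0.045, 0, -1],
)

```text
time_s: 17.65
ee_pos: [0.5161, -0.1251, 0.0318]
tcp_rot: [0.999, -0.045, -0.003, -0.0]
force: [-5.1, -0.1, -3.5]
opening: 0.235
```

Emit:
send_rows(
  steps=[0, 0, 0.001, 0, -1, 0, 0, 0.002, 0, -1, 0, 0, 0.003, 0, -1, 0, 0, 0.0035, 0, -1, 0, 0, 0.0035, 0, -1],
)

```text
time_s: 18.27
ee_pos: [0.5165, -0.1252, 0.029]
tcp_rot: [0.999, -0.045, -0.002, -0.0]
force: [-5.7, 0.0, -0.3]
opening: 0.231
```

Emit:
send_rows(
  steps=[-0.003, 0, 0, 0, -1, -0.006, 0, 0, 0, -1, -0.009, 0, 0, 0, -1, -0.0105, 0, 0, 0, -1, -0.0105, 0, 0, 0, -1],
)

```text
time_s: 18.9
ee_pos: [0.5069, -0.1244, 0.0293]
tcp_rot: [0.999, -0.045, -0.001, -0.0]
force: [-4.5, -0.2, -4.1]
opening: 0.234
```

Emit:
send_rows(
  steps=[-0.001, 0, 0.001, 0, -1, -0.0015, 0, 0.002, 0, -1, -0.0015, 0, 0.002, 0, -1],
)

```text
time_s: 19.27
ee_pos: [0.5069, -0.1244, 0.0289]
tcp_rot: [0.999, -0.045, 0.001, 0.0]
force: [-4.5, 0.9, 2.2]
opening: 0.234
```

Emit:
send_rows(
  steps=[0, 0, 0, 0, -0.5, 0, 0, 0, 0, -0.2, 0, 0, 0, 0, 0, 0, 0, 0, 0, 0, 0, 0, 0, 0, 0],
)

```text
time_s: 19.9
ee_pos: [0.5062, -0.1245, 0.0279]
tcp_rot: [0.999, -0.045, 0.0, 0.0]
force: [0.6, -0.1, 0.4]
opening: 0.506
```

```bash
python3 - <<'E'
from h import *
o=observe();print(o["ee_pos"],o["force"],o["opening"])
im,D=snapshot("scene"); a=cv2.resize(im[190:340,140:300],None,fx=4,fy=4,interpolation=cv2.INTER_CUBIC); save("g6.png",a)
E
```

```text
[ 0.50624839 -0.12445641  0.02785235] [ 0.55598856 -0.07112817  0.35873474] 0.5055004357285806
```

View pics/g6.png

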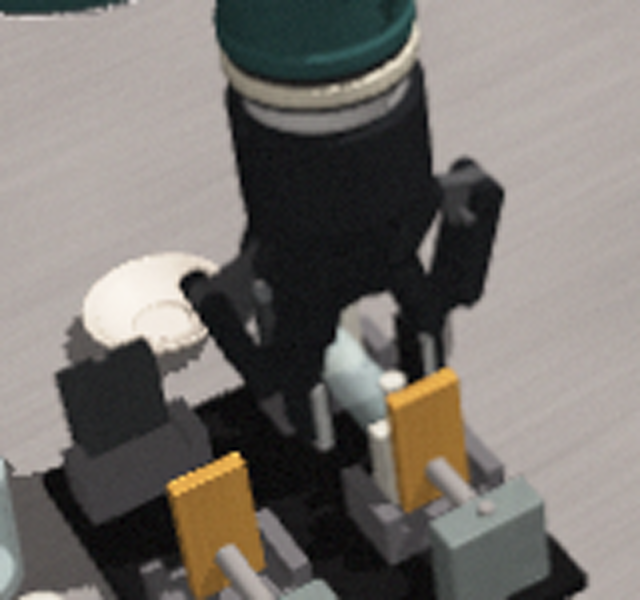

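Picture (g6): cell_two lies in bay0 under the nose. Its plunger plate is at the same pixels as it was with the first home cell, (388–456, 370–407). Now back to the tile for cell_one.

Emit:
send_rows(
  steps=[0, 0, -0.03, 0, 0, 0, 0, -0.07, 0, 0, 0, 0, -0.1, 0, 0, 0.002, -0.06, -0.1, 0, 0, 0.004, -0.12, -0.1, 0, 0, 0.008, -0.18, -0.1, 0, 0, 0.012, -0.24, -0.1, 0, 0, 0.015, -0.3, -0.1, 0, 0, 0.018, -0.35, -0.1, 0, 0, 0.018, -0.38, -0.1, 0, 0, 0.018, -0.38, -0.1, 0, 0, 0.018, -0.38, -0.06, 0, 0, 0.018, -0.38, -0.02, 0, 0, 0.018, -0.38, 0.005, 0, 0, 0.018, -0.38, 0.0125, 0, 0, 0.018, -0.38, 0.0125, 0, 0],
)

```text
time_s: 21.95
ee_pos: [0.5585, 0.2518, 0.0154]
tcp_rot: [0.999, -0.046, -0.0, 0.0]
force: [0.6, 1.2, 0.3]
opening: 0.501
```

Emit:
send_rows(
  steps=[0.0003, -0.0003, 0.0025, 0, 0, 0.0003, -0.0003, 0.0025, 0, -0.4, 0.0003, -0.0003, 0.0025, 0, -0.7, 0.0003, -0.0003, 0.0025, 0, -1, 0.0003, -0.0003, 0.0025, 0, -1, 0.0003, -0.0003, 0.0025, 0, -1, 0.0003, -0.0003, 0.0025, 0, -1],
)

```text
time_s: 22.82
ee_pos: [0.5594, 0.2528, 0.0142]
tcp_rot: [0.999, -0.045, 0.001, -0.0]
force: [-0.2, -1.2, 5.5]
opening: 0.231
```

Emit:
send_rows(
  steps=[0, 0, -0.01, 0, -1, 0, 0, -0.04, 0, -1, 0, 0, -0.09, 0, -1, 0, 0, -0.121, 0, -1, -0.003, 0.05, -0.121, 0, -1, -0.007, 0.11, -0.121, 0, -1, -0.01, 0.17, -0.121, 0, -1, -0.014, 0.23, -0.121, 0, -1, -0.018, 0.29, -0.121, 0, -1, -0.021, 0.35, -0.121, 0, -1, -0.025, 0.41, -0.121, 0, -1, -0.0282, 0.45, -0.121, 0, -1, -0.0282, 0.4707, -0.121, 0, -1, -0.0282, 0.4707, -0.121, 0, -1, -0.0282, 0.4707, -0.1, 0, -1, -0.0282, 0.4707, -0.08, 0, -1, -0.0282, 0.4707, -0.068, 0, -1, -0.0282, 0.4707, -0.068, 0, -1, -0.0282, 0.4707, -0.068, 0, -1],
)

```text
time_s: 25.2
ee_pos: [0.4887, -0.2133, 0.0817]
tcp_rot: [0.999, -0.045, 0.001, 0.0]
force: [0.4, -1.6, -2.2]
opening: 0.227
```

Emit:
send_rows(
  steps=[0.006, 0, 0.001, 0, -1, 0.012, 0, 0.001, 0, -1, 0.018, 0, 0.001, 0, -1, 0.0215, 0, 0.001, 0, -1, 0.023, 0, 0.001, 0, -1, 0.023, 0, 0.001, 0, -1],
)

```text
time_s: 25.95
ee_pos: [0.5099, -0.2155, 0.0794]
tcp_rot: [0.999, -0.045, -0.002, -0.0]
force: [-6.2, 0.1, 0.1]
opening: 0.233
```

Emit:
send_rows(
  steps=[0, 0, 0.005, 0, -1, 0, 0, 0.015, 0, -1, 0, 0, 0.025, 0, -1, 0, 0, 0.035, 0, -1, 0, 0, 0.042, 0, -1, 0, 0, 0.045, 0, -1, 0, 0, 0.045, 0, -1],
)

```text
time_s: 26.82
ee_pos: [0.5093, -0.2153, 0.0336]
tcp_rot: [0.999, -0.045, -0.002, -0.001]
force: [-5.9, 0.1, -3.9]
opening: 0.23
```

Emit:
send_rows(
  steps=[0, 0, 0.001, 0, -1, 0, 0, 0.002, 0, -1, 0, 0, 0.003, 0, -1, 0, 0, 0.0035, 0, -1, 0, 0, 0.0035, 0, -1],
)

```text
time_s: 27.45
ee_pos: [0.5096, -0.2155, 0.0313]
tcp_rot: [0.999, -0.045, -0.002, -0.0]
force: [-6.6, 1.3, 1.6]
opening: 0.233
```

Contact with the floor at the predicted height (0.0312). Sliding home.

Emit:
send_rows(
  steps=[-0.003, 0, 0, 0, -1, -0.006, 0, 0, 0, -1, -0.009, 0, 0, 0, -1, -0.0105, 0, 0.0005, 0, -1, -0.011, 0, 0.001, 0, -1, -0.011, 0, 0.001, 0, -1],
)

```text
time_s: 28.2
ee_pos: [0.5008, -0.2148, 0.0312]
tcp_rot: [0.999, -0.045, 0.001, 0.0]
force: [-3.2, 0.9, 3.1]
opening: 0.232
```

Emit:
send_rows(
  steps=[-0.0015, 0, 0, 0, -1, -0.0015, 0, 0, 0, -1, -0.0015, 0, 0, 0, -0.5, -0.0015, 0, 0, 0, -0.2, -0.0015, 0, 0, 0, 0, -0.0015, 0, 0, 0, 0, -0.0015, 0, 0, 0, 0],
)

```text
time_s: 29.08
ee_pos: [0.4983, -0.2145, 0.0301]
tcp_rot: [0.999, -0.045, -0.0, -0.0]
force: [-0.8, 1.2, -0.1]
opening: 0.499
```

Lift clear, back off to the side, and check.

Emit:
send_rows(
  steps=[0, 0, -0.03, 0, 0, 0, 0, -0.08, 0, 0, 0, 0, -0.14, 0, 0, 0, 0, -0.2, 0, 0, -0.06, 0.05, -0.2, 0, 0, -0.12, 0.1, -0.2, 0, 0, -0.18, 0.15, -0.2, 0, 0, -0.2, 0.2, -0.2, 0, 0, -0.2, 0.25, -0.2, 0, 0, -0.2, 0.25, -0.2, 0, 0, -0.2, 0.25, -0.2, 0, 0],
)

```text
time_s: 30.45
ee_pos: [0.2762, -0.4457, 0.2298]
tcp_rot: [0.999, -0.046, -0.0, -0.001]
force: [-0.3, 0.2, 0.8]
opening: 0.5
```

```bash
python3 - <<'E'
from h import *
im,D=snapshot("top"); save("topF.png",im); im2,D2=snapshot("scene"); save("sceneF.png",im2)
a=cv2.resize(im[190:310,380:500],None,fx=3.3,fy=4.5,interpolation=cv2.INTER_CUBIC)
b=cv2.resize(im2[235:385,140:300],None,fx=2.5,fy=3.6,interpolation=cv2.INTER_CUBIC)
save("fin.png",np.hstack([a[:540],b[:540]])); print(a.shape,b.shape)
for n in("top","scene"):
    o=[]
    for f in (n+"0.png",n+"F.png"):
        hsv=cv2.cvtColor(cv2.imread("pics/"+f),cv2.COLOR_BGR2HSV)
        m=cv2.inRange(hsv,(12,130,110),(26,255,255)); m[:,:170]=0; m[:,485:]=0
        if n=="top": m[:,:400]=0
        o.append([np.r_[s[3].__round__() if 0 else ce,s[4]].round(2).tolist() for s,ce in zip(*cv2.connectedComponentsWithStats(m)[2:]) if 15<s[4]<5000])
    print(n,*o,sep="\n")
    A,B=[cv2.imread("pics/"+f).astype(int) for f in(n+"0.png",n+"F.png")]
    d=(abs(A-B).max(2)>40).astype(np.uint8); st=cv2.connectedComponentsWithStats(d)[2]; print([s.tolist() for s in st[1:] if s[4]>12])
E
```

```text
(540, 396, 3) (540, 400, 3)
top
[[422.62, 226.45, 60.0], [468.7, 229.21, 67.0]]
[[422.64, 226.47, 59.0], [468.6, 229.22, 68.0]]
[[420, 240, 5, 4, 14], [467, 242, 4, 5, 17], [419, 251, 7, 8, 48], [465, 254, 7, 8, 50], [419, 267, 5, 5, 21], [465, 269, 6, 6, 26], [337, 418, 222, 62, 3859], [281, 434, 30, 46, 872], [356, 466, 15, 5, 26], [620, 469, 20, 11, 117], [326, 475, 7, 5, 14]]
scene
[[478.69, 0.76, 29.0], [246.3, 297.96, 435.0], [195.75, 322.18, 511.0]]
[[478.84, 0.78, 32.0], [246.34, 297.97, 432.0], [195.74, 322.16, 510.0]]
[[134, 0, 34, 89, 1058], [182, 0, 59, 164, 2134], [112, 80, 11, 3, 23], [96, 84, 29, 49, 277], [214, 114, 5, 12, 15], [166, 143, 11, 6, 43], [99, 156, 25, 6, 71], [178, 168, 17, 11, 94], [65, 172, 13, 10, 66], [186, 178, 26, 18, 226], [0, 188, 109, 22, 902], [0, 201, 195, 48, 1567], [226, 273, 8, 8, 38], [235, 282, 7, 6, 29], [176, 296, 9, 8, 37], [185, 306, 6, 6, 25], [155, 331, 7, 6, 25], [163, 342, 6, 5, 16]]
```

View pics/fin.png

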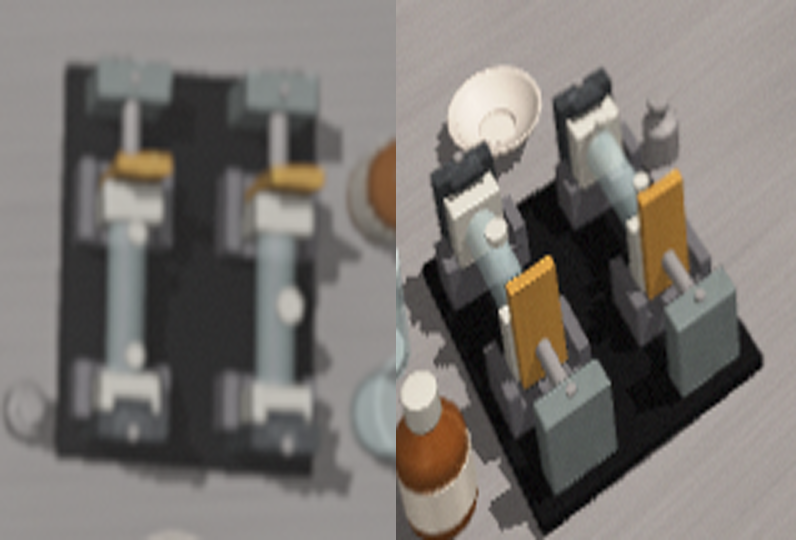

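The final picture shows cell_two (two ports) in bay0 and cell_one (one port) in bay1, both level under their noses. The plunger plates are within 0.1 px of where they started. The only other changes in the images are the swapped ports, the arm and its shadow.

```bash
python3 -c "
from plant import *
print(job_done())"
```

```text
the job is handed in; nothing more can be done
None
```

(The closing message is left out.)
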